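# Space and press the loose tile of a tile-topped desk box

### The arm

A 6-joint arm with a two-finger parallel gripper is mounted at the origin on a cart in front of the work surface, level with it; the furniture and walls round the work are solid. World frame = base frame: x ahead of the robot, y to its left, z up, the work surface at z = 0. Lengths are in m, angles in rad, forces in N, time in s.
With the tool pointing down it reaches from about 0.275 to 0.725 m from the base axis. Payload 5.6 kg.
Tool frame: the origin (TCP) lies at the very end of the fingers, on their centre line; the grasp point (between the pads) lies robot.tcp_to_grasp behind it (robot.tcp_to_grasp is the distance from the TCP to the grasp point, in m); z points along the fingers, y is the line along which they close (so a half turn about z gives the same grasp; the last joint's range is limited). The gripper opens to 85 mm and grips with 20 to 120 N. Pads are 22 mm wide; open, the fingers measure 114 mm over their backs; the gripper's body (76 mm by 85 mm) begins 54 mm behind the grasp point. The pads swing forward as they close: fully open they stand 13 mm farther back than shut.
Start: joints at [1.487, 0.255, 0.108, 0, -1.424, -0.285], TCP at [0.198, 0.513, 0.209] pointing down, gripper open.
Joint ranges: [-2.95, 2.95], [-1.21, 1.97], [-1.09, 1.5], [-2.87, 1.71], [-2.94, -0.07], [-3.05, 3.05]. Speed limits (rad/s): [2.57, 2.57, 3.14, 3.14, 3.14, 3.14].

### API

Orientations are given as [roll, pitch, yaw] about the fixed x, y, z axes, in that order (R = Rz(yaw) Ry(pitch) Rx(roll)).
In Python, from bench import robot gives the robot as it stands.
- The arm moves only by the shell command python3 -m crank [OPENING], which reads ROWS from standard input. ROWS is a JSON list that holds a single list of rows (three levels of brackets), with 1 to 8 rows, each of 6 numbers: dx, dy, dz in m, then a rotation vector rx, ry, rz in rad; each row shifts and turns the commanded pose from where the row before left it, along the tool's axes as they then stand; what a row does not reach is not made up. A row lasts 1/8 s, in which the tool goes at most 0.0625 m and 0.188 rad, less where a joint would pass 70% of its speed; a pose out of reach is approached as far as the arm can. OPENING is the opening from 0.0 (shut) to 1.0 (fully open), set as the command begins (- or left out keeps the last). The fingers move at their own pace and stop on an object; the grip force is fixed at half the most. Time passes only in rows, so rows that do not move let the fingers close. It prints the time, the measured TCP pose, the force, the opening and the grip force at its end. Input that does not fit is refused with a message, and nothing moves.
- robot.get_state(): the state, without advancing time (a new reading comes with each control period).
- robot.grab_frame(name): name is "side" or "top" or "wrist"; returns a dict with "img" (420x560x3 uint8, red, green, blue), "fx", "fy", "cx", "cy" (pixels), "R" (3x3) and "t" (3): a world point X has camera coordinates R X + t. Camera axes: x right, y down, z forward; pixel columns grow to the right and rows downward; lengths in m; the calibration is good to about 2 mm. A picture is of the moment at which its call begins. There is no depth.
- robot.sign_off(): hands the job in; it is judged then, once.
The state is a dict: "clock": time; "joint_positions": joint angles; "joint_velocities": joint speeds; "tau": joint torques, N m; "position": TCP position; "eef_rot": TCP orientation; "wrist_force": force on the tool from outside, world axes, zero at the start; "wrist_torque": the same for the moment, N m; "gripper_width": opening from 0.0 (shut) to 1.0 (fully open); "grip_force": force on a finger pad.
Only numpy, scipy, OpenCV 4.12 (cv2) and the standard library are available. Lean on these libraries where they do the work, as an engineer would, in place of code of your own. Each camera call takes 0.05 s, during which the arm holds its last target. There are 200 camera calls.

### The job

The middle tile on top of the tile-topped desk box has been re-laid on springy pads and stands proud of its neighbours. Stand the spacer upright, right down to the bottom of the joint, in whichever joint beside the middle tile is wide enough for it (never force it into the narrow one) and let go of it; then, with the fingertips, press the middle tile down gently until it is level with its neighbours, and finish while still holding it pressed there, with the spacer left in place. Leave the other things on the desk where they are.

Things in the scene. Friction and masses are not known exactly. Their poses are not given: they have to be found in the camera images.
- desk_box: Wooden desk box with a tiled top, 112 x 218 mm, rim 64 mm high, fixed. Origin: centre of its underside, on the desk; z up, the row of three tiles runs along y. Floor under the tiles at 40 mm, 92 mm free along x. Side tiles fixed at y = +-72 mm, tops at 60 mm. The joint beside the narrow tile is 16 mm wide, centred at 40 mm from the centre; the other is 6 mm wide.
- narrow_tile: The narrower side tile, 90 x 48 x 20 mm, fixed in the box at either end of the row (changes from start to start), white glazed ceramic like the others. Origin: centre of its underside, on the floor of the box top. The wide joint, open down to that floor and along the box's x, lies between it and the middle tile.
- wide_tile: The wider side tile, 90 x 68 x 20 mm (its outer end hidden in the rim, 57 mm to be seen), fixed, of the same ceramic, at the other end of the row. Origin: centre of its underside. The joint beside it is too narrow for the spacer.
- mid_tile (a joint): How far the middle tile is pressed down, m: 0 standing 8 mm proud of its neighbours (top 68 mm above the desk), 0.008 level with them (top 60 mm above the desk), where it meets a firm stop. It springs back up when let go; it needs about 3 N to start and about 8 N to be held level.
- mid_tile_top (a point): Centre of the top face of the middle tile (tile 88 x 64 x 20 mm, x and y as the box's); it goes down with the tile.
- spacer: Loose grey plastic spacer, a plain upright blade 60 mm long (its x), 12 mm thick (its y), 64 mm tall (its z), about 60 g, standing on the desk to the right of the box. Origin: centre of its underside. Take it across its thickness near the top; seated in the joint, with its length along the box's x, it stands 36 mm above the proud middle tile.
- glue_bottle: Bystander: upright white glue bottle with an orange nozzle, 31 x 41 x 108 mm, in front of the box on the left. Origin: centre of its underside.
- stamp: Bystander: wooden hand stamp with a knob, 32 x 50 x 66 mm, in front of the box. Origin: centre of its underside.
- highlighter: Bystander: yellow highlighter lying down, 16 x 130 x 13 mm, long along its y, near the front edge. Origin: centre of its underside.

How it is judged:
On the way:
1. the spacer stands in the wide joint, down on its floor, and is let go (z of spacer in the frame of desk_box between 0.036 and 0.044 m and x of spacer in the frame of desk_box between -0.022 and 0.022 m and angle between spacer's own z axis and vertical below 0.25 rad and (y of spacer in the frame of desk_box between 0.034 and 0.046 m or y of spacer in the frame of desk_box between -0.046 and -0.034 m) and contact force between the fingers and spacer below 0.1 N), for 0.2 s.
At the end, for the whole second after the job is handed in: The fingers hold the middle tile pressed to within 2 mm of level with its neighbours, with more than 3 N, while the spacer, not touched by the fingers, stands at rest in the wide joint, its foot within 4 mm of the joint's floor (all of step 1 and value of joint mid_tile above 0.006 m and contact force between the fingers and mid_tile above 3 N and linear speed of spacer below 0.02 m/s); the arm keeps its last pose, push and grip.
It fails at once if the middle tile is pressed with more than 40 N (contact force between the fingers and mid_tile above 40 N).
It fails at once if the spacer is forced against the wide tile (over 25 N) (contact force between spacer and wide_tile above 25 N).
It fails at once if the glue bottle is knocked or shifted by more than 3 cm (distance of glue_bottle from where it was at the start of the episode above 0.03 m).
It fails at once if the stamp is knocked or shifted by more than 3 cm (distance of stamp from where it was at the start of the episode above 0.03 m).
It fails at once if the highlighter is knocked or shifted by more than 3 cm (distance of highlighter from where it was at the start of the episode above 0.03 m).
It also fails if it takes over 51 s, if anything falls off the work surface, if the arm or the gripper's body presses on something with over 40 N, if the wrist force passes 120 N, or if a joint passes its speed limit or range.

## Working session

There is one attempt and no reset: what is moved stays moved. The work goes in short steps, Python scripts to look and compute and a shell command to move; the robot and the scene stay as the last step left them, time stands still between calls to the robot, and variables do not carry over. Pictures are saved under pics/ and viewed, at most 10 in all, crops included, and the job is handed in when it is done.

```bash
mkdir -p pics
cat > h.py <<'E'
import numpy as np,cv2,json
from bench import robot
def snap(n,f):
    g=robot.grab_frame(n); cv2.imwrite(f'pics/{f}.png',g['img'][:,:,::-1])
    np.savez(f'pics/{f}.npz',**{k:np.array(g[k]) for k in g}); return g
def load(f): return dict(np.load(f'pics/{f}.npz'))
def ray(g,u,v):
    R=np.array(g['R']);d=R.T@np.array([(u-g['cx'])/g['fx'],(v-g['cy'])/g['fy'],1]);return -R.T@np.array(g['t']),d
def onz(g,u,v,z):
    c,d=ray(g,u,v);return c+d*(z-c[2])/d[2]
def proj(g,X):
    p=np.array(g['R'])@X+np.array(g['t']);return np.array([g['fx']*p[0]/p[2]+g['cx'],g['fy']*p[1]/p[2]+g['cy']])
def tri(*obs):
    A=np.zeros((3,3));b=np.zeros(3)
    for g,u,v in obs:
        c,d=ray(g,u,v);d/=np.linalg.norm(d);P=np.eye(3)-np.outer(d,d);A+=P;b+=P@c
    return np.linalg.solve(A,b)
E
python3 - <<'E'
from h import *
a=snap('top','top0');b=snap('side','side0');snap('wrist','w0')
print(robot.tcp_to_grasp,robot.get_state())
for g in(a,b): print(-np.array(g['R']).T@g['t'],g['R'][2],g['fx'])
cv2.imwrite('pics/both.png',cv2.resize(np.hstack([a['img'],b['img']])[:,:,::-1],(800,300)))
E
```

```text
0.0187 {'clock': 0.15, 'joint_positions': array([ 1.48658010e+00,  2.55645079e-01,  1.07298551e-01, -3.30259357e-04,
       -1.42390525e+00, -2.84587750e-01]), 'joint_velocities': array([ 0.00201563, -0.00264037,  0.0041357 ,  0.00063291, -0.00113105,
       -0.00158462]), 'tau': array([-7.40057494e-04, -3.86942232e+01,  2.38082832e+01,  5.36666259e+00,
       -4.55055968e-03,  1.61104815e-06]), 'position': array([0.19809904, 0.51265299, 0.20788799]), 'eef_rot': array([ 3.14010404e+00, -9.51417693e-05, -3.68852480e-01]), 'wrist_force': array([ 0.59655388,  0.02945007, -0.11173817]), 'wrist_torque': array([0.03852682, 0.02699864, 0.07323507]), 'grip_force': 0.0, 'gripper_width': 1.0022410254208363}
[0.29932727 0.06640667 1.18354717] [ 0.15008504 -0.00766471 -0.98864338] 497.42525547068965
[ 0.49471942 -0.77006436  0.62274881] [-0.03842495  0.82203606 -0.56813752] 442.78816313206516
```

View pics/top0.png

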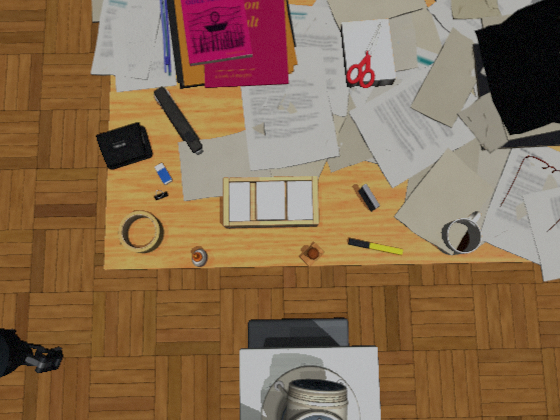

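View pics/side0.png

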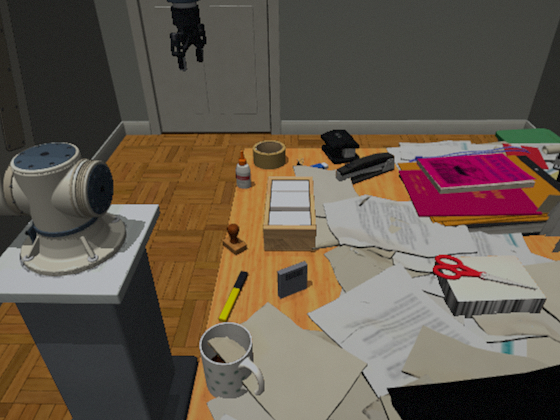

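The top view shows the box at u 223–318, v 177–228 and the spacer at about (369,197). In the side view the spacer is at about (292,280). I'll zoom in on both.

Run:
```python
from h import *
a=load('top0');b=load('side0')
A=cv2.resize(a['img'][170:235,215:390],None,fx=4.5,fy=4.5,interpolation=cv2.INTER_CUBIC)[:, :790]
B=cv2.resize(b['img'][170:305,225:325],None,fx=2.2,fy=2.2,interpolation=cv2.INTER_CUBIC)
c=np.zeros((A.shape[0]+B.shape[0],790,3),np.uint8);c[:A.shape[0],:A.shape[1]]=A;c[A.shape[0]:,:B.shape[1]]=B
cv2.imwrite('pics/z.png',c[:600,:,::-1]);print(A.shape)
```

```text
(292, 788, 3)
```

View pics/z.png

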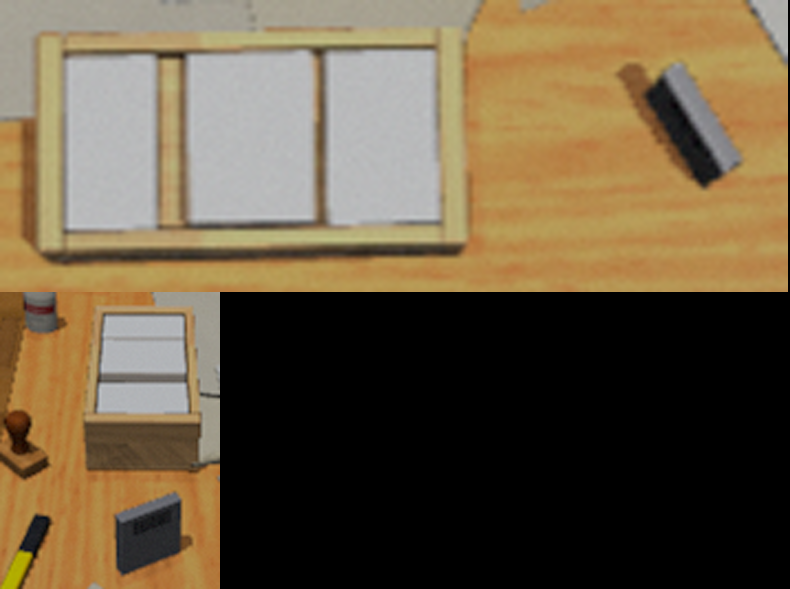

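The zoom shows the wide joint on the left of the top view, the +y side, at zoom u 158–186. The spacer's light top face has corners near (664,73), (682,63), (740,162) and (720,178). Next I'll turn these into positions.

Run:
```python
from h import *
a=load('top0');b=load('side0')
T=lambda u,v:((u+.5)/4.5+215-.5,(v+.5)/4.5+170-.5)
S=lambda u,v:((u+.5)/2.2+225-.5,(v-292+.5)/2.2+170-.5)
rim=[T(38,35),T(465,28),T(466,243),T(41,248)]
P=np.array([onz(a,*p,.064) for p in rim]);print('rim',P.round(4).tolist(),'c',P.mean(0))
print('sizes',np.linalg.norm(np.diff(P,axis=0),axis=1))
d=(P[0]+P[3]-P[1]-P[2]);print('y axis yaw',np.degrees(np.arctan2(d[1],d[0]))-90)
sp=[T(664,73),T(682,63),T(741,162),T(720,178)]
Q=np.array([onz(a,*p,.064) for p in sp]);print('spacer',Q.round(4).tolist(),Q.mean(0));print(np.linalg.norm(np.diff(Q,axis=0),axis=1))
d=Q[1]+Q[0]-Q[2]-Q[3];print('spacer x yaw',np.degrees(np.arctan2(d[1],d[0])))
# heights by two views: spacer near-edge corners (far -y): side top-left (117,515)/(180,497)
print('tri spacer',tri((a,*T(741,162)),(b,*S(117,514))),tri((a,*T(682,63)),(b,*S(181,494))))
print('tri rim',tri((a,*T(465,28)),(b,*S(199,414))),tri((a,*T(466,243)),(b,*S(86,416))))
# tile edge lines
w=(a['img'].astype(int));
for v in (190,200,210): print(v,w[v,220:300,2].tolist())
```

```text
rim [[0.5396, 0.1898, 0.064], [0.5396, -0.0282, 0.064], [0.4291, -0.0255, 0.064], [0.4302, 0.1883, 0.064]] c [0.48462788 0.08109229 0.064     ]
sizes [0.21799903 0.11053688 0.21383212]
y axis yaw -0.1492570394826771
spacer [[0.5145, -0.129, 0.064], [0.5195, -0.1384, 0.064], [0.468, -0.1661, 0.064], [0.46, -0.155, 0.064]] [ 0.49049766 -0.14710578  0.064     ]
[0.01066722 0.058523   0.01362407]
spacer x yaw 26.874846527500914
tri spacer [ 0.46729316 -0.1649654   0.06920317] [ 0.52011491 -0.13760887  0.06760263]
tri rim [ 0.53945974 -0.02749873  0.07121943] [ 0.43111229 -0.02501719  0.06604321]
190 [151, 147, 123, 90, 120, 118, 123, 123, 115, 142, 186, 186, 185, 188, 183, 187, 184, 189, 183, 187, 186, 189, 185, 183, 186, 187, 187, 186, 186, 153, 88, 111, 117, 116, 103, 69, 132, 185, 183, 188, 186, 188, 187, 185, 187, 188, 185, 187, 184, 186, 185, 187, 186, 186, 187, 184, 188, 185, 185, 185, 187, 186, 187, 185, 161, 90, 68, 134, 187, 185, 186, 186, 186, 185, 188, 187, 186, 189, 187, 186]
200 [40, 38, 45, 90, 120, 118, 120, 120, 100, 128, 185, 187, 189, 188, 189, 187, 187, 189, 186, 186, 187, 186, 184, 187, 188, 186, 183, 188, 188, 154, 83, 106, 111, 118, 103, 71, 132, 189, 187, 185, 187, 186, 186, 186, 184, 188, 185, 186, 188, 187, 186, 187, 185, 187, 189, 189, 185, 187, 187, 187, 187, 188, 184, 187, 159, 76, 59, 126, 187, 186, 186, 187, 187, 187, 188, 186, 185, 187, 188, 184]
210 [50, 53, 53, 85, 118, 119, 119, 122, 99, 129, 185, 187, 186, 189, 187, 186, 186, 189, 187, 185, 184, 189, 187, 186, 186, 185, 187, 187, 187, 156, 86, 109, 110, 117, 103, 72, 109, 162, 185, 188, 185, 189, 188, 188, 183, 187, 185, 187, 189, 187, 185, 188, 187, 190, 186, 185, 186, 188, 186, 188, 187, 188, 184, 190, 160, 82, 57, 127, 187, 187, 188, 187, 184, 185, 187, 187, 186, 188, 187, 188]
```

```bash
echo '[[[0.039, 0.039, 0, 0, 0, 0], [0.039, 0.039, 0, 0, 0, 0], [0.039, 0.039, 0, 0, 0, 0], [0.039, 0.039, 0, 0, 0, 0], [0.039, 0.039, 0, 0, 0, 0], [0.039, 0.039, 0, 0, 0, 0], [0.039, 0.039, 0, 0, 0, 0]]]' | python3 -m crank
```

```text
clock: 1.02
position: [0.3547, 0.1582, 0.2086]
eef_rot: [-3.141, -0.0, -0.368]
wrist_force: [0.4, 0.1, -0.5]
gripper_width: 0.999
grip_force: 0.0
```

```bash
echo '[[[0.039, 0.039, 0, 0, 0, 0], [0.039, 0.039, 0, 0, 0, 0], [0.02, 0.02, 0, 0, 0, -0.168], [0, 0, 0, 0, 0, -0.168], [0, 0, 0, 0, 0, -0.168], [0, 0, 0, 0, 0, -0.168], [0, 0, 0, 0, 0, -0.166], [0, 0, 0, 0, 0, 0]]]' | python3 -m crank
python3 - <<'E'
from h import *
g=snap('wrist','w1');st=robot.get_state();print(st['position'],st['eef_rot']);print(-g['R'].T@g['t'],g['R'])
E
```

```text
clock: 2.02
position: [0.4103, 0.0332, 0.2084]
eef_rot: [-3.141, 0.0, 0.468]
wrist_force: [0.3, -0.2, 0.1]
gripper_width: 0.997
grip_force: 0.0
[0.41039569 0.03320076 0.20842673] [-3.14148569e+00  3.43607729e-04  4.65796075e-01]
[0.48390549 0.07039576 0.37326518] [[ 4.50215035e-01 -8.92920155e-01  1.36501744e-04]
 [-8.45489011e-01 -4.26250832e-01  3.21649747e-01]
 [-2.87149358e-01 -1.44926963e-01 -9.46858713e-01]]
```

View pics/w1.png

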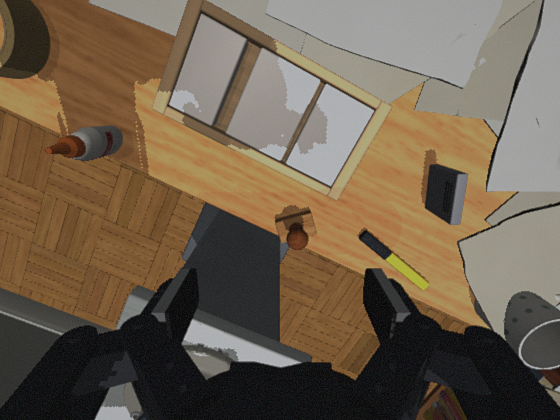

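The wrist view shows the box, the stamp at (296,230) and the spacer at (448,195), with its long axis upright in the image, so the yaw matches. I stopped short of the spacer because I used fewer rows than planned, so I'll carry on towards it.

```bash
echo '[[[-0.01, 0.049, 0, 0, 0, 0], [0, 0.049, 0, 0, 0, 0], [0, 0.049, 0, 0, 0, 0], [0, 0.0497, 0, 0, 0, 0], [0, 0, 0, 0, 0, 0], [0, 0, 0, 0, 0, 0]]]' | python3 -m crank
python3 - <<'E'
from h import *
g=snap('wrist','w2');st=robot.get_state();print(st['position'],st['eef_rot'])
f=load('w1')
cv2.imwrite('pics/z2.png',np.hstack([cv2.resize(f['img'][150:240,400:490],(400,400),interpolation=cv2.INTER_CUBIC),cv2.resize(g['img'][100:280,200:380],(400,400),interpolation=cv2.INTER_CUBIC)])[:,:,::-1])
print(proj(g,np.array([.49,-.147,.064])))
E
```

```text
clock: 2.82
position: [0.4903, -0.1466, 0.2083]
eef_rot: [-3.141, 0.0, 0.467]
wrist_force: [0.2, -0.0, -0.3]
gripper_width: 1.004
grip_force: 0.0
[ 0.49029394 -0.14620572  0.20856041] [-3.14128798e+00  1.82965241e-05  4.68065450e-01]
[280.66786284 192.65486343]
```

View pics/z2.png

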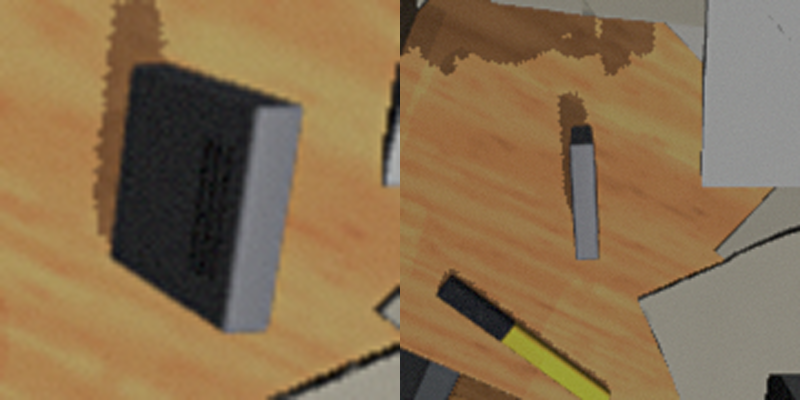

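In the crop, the spacer's top face runs from (570–594,144) to (577–599,259), slightly turned relative to the tool. I'll triangulate it with w1.

Run:
```python
from h import *
f=load('w1');g=load('w2')
F=lambda u,v:((u+.5)/(400/90)+400-.5,(v+.5)/(400/90)+150-.5)
G=lambda u,v:((u-400+.5)/(400/180)+200-.5,(v+.5)/(400/180)+100-.5)
p=[(255,106),(301,105),(268,330),(225,332)];q=[(570,144),(594,144),(599,259),(577,259)]
X=np.array([tri((f,*F(*a)),(g,*G(*b))) for a,b in zip(p,q)]);print(X.round(4),X.mean(0))
for h,W,o in((f,F,p),(g,G,q)):
    Y=np.array([onz(h,*W(*k),.064) for k in o]);d=Y[0]+Y[1]-Y[2]-Y[3]
    print(Y.mean(0),np.linalg.norm(d)/2,np.arctan2(d[1],d[0]),np.linalg.norm(np.diff(Y,axis=0),axis=1))
```

```text
[[ 0.5152 -0.1289  0.0621]
 [ 0.5205 -0.1393  0.0614]
 [ 0.4693 -0.1684  0.0626]
 [ 0.4641 -0.1584  0.063 ]] [ 0.49229978 -0.14875624  0.06227661]
[ 0.49218477 -0.14757684  0.064     ] 0.05888362392307523 0.530829078129905 [0.01113839 0.05872569 0.01099465]
[ 0.49267545 -0.14854945  0.064     ] 0.05885580212679181 0.5194590039385272 [0.01155017 0.05884729 0.01123473]
```

```bash
echo '[[[0.0008, 0.0028, 0.03, 0, 0, -0.054], [0, 0, 0.046, 0, 0, 0], [0, 0, 0.046, 0, 0, 0], [0, 0, 0.03, 0, 0, 0], [0, 0, 0.016, 0, 0, 0], [0, 0, 0, 0, 0, 0], [0, 0, 0, 0, 0, 0]]]' | python3 -m crank; echo '[[[0, 0, 0, 0, 0, 0], [0, 0, 0, 0, 0, 0], [0, 0, 0, 0, 0, 0], [0, 0, 0, 0, 0, 0], [0, 0, 0, 0, 0, 0], [0, 0, 0, 0, 0, 0]]]' | python3 -m crank 0.0
```

```text
clock: 3.75
position: [0.4933, -0.1484, 0.0418]
eef_rot: [3.14, -0.002, 0.524]
wrist_force: [-0.2, 0.6, -0.0]
gripper_width: 0.999
grip_force: 0.0
clock: 4.5
position: [0.4927, -0.149, 0.0408]
eef_rot: [3.141, -0.0, 0.523]
wrist_force: [-0.7, -0.0, 3.1]
gripper_width: 0.076
grip_force: 58.8
```

```bash
echo '[[[0, 0, -0.03, 0, 0, 0], [0, 0, -0.05, 0, 0, 0], [0, 0, -0.05, 0, 0, 0], [0, 0, 0, 0, 0, 0.174], [0, 0, 0, 0, 0, 0.174], [0, 0, 0, 0, 0, 0.175], [0, 0, 0, 0, 0, 0]]]' | python3 -m crank && echo '[[[-0.004, -0.04, 0, 0, 0, 0], [-0.004, -0.05, 0, 0, 0, 0], [0, -0.05, 0, 0, 0, 0], [0, -0.04, 0, 0, 0, 0], [0, 0, 0, 0, 0, 0], [0, 0, 0, 0, 0, 0]]]' | python3 -m crank
python3 - <<'E'
from h import *
g=snap('wrist','w3');st=robot.get_state();print(st['position'],st['eef_rot'],proj(g,np.array([.485,.121,.06])))
E
```

```text
clock: 5.38
position: [0.4923, -0.1487, 0.1702]
eef_rot: [-3.141, 0.001, 0.002]
wrist_force: [-0.6, -0.7, -0.8]
gripper_width: 0.067
grip_force: 58.7
clock: 6.12
position: [0.4845, 0.031, 0.1705]
eef_rot: [3.141, 0.0, 0.003]
wrist_force: [-0.5, -0.2, -0.3]
gripper_width: 0.003
grip_force: 0.0
[0.48447498 0.03057168 0.17054289] [3.14139832e+00 1.64482844e-04 1.42267709e-03] [189.50312461 200.41699611]
```

View pics/w3.png

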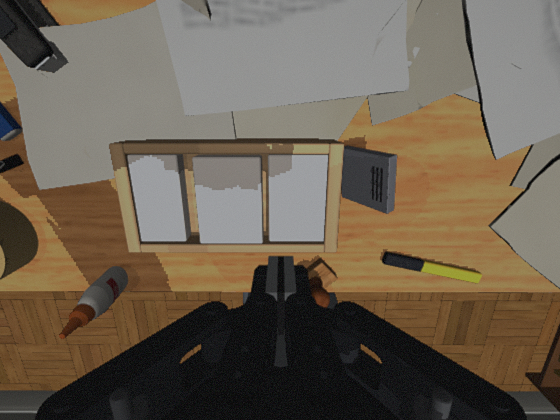

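The wrist view shows that the spacer slipped out on the way. It is now next to the box's right end at about (370,180), and the fingers are empty. I need its current pose from all three cameras.

Run:
```python
from h import *
w=load('w3');a=snap('top','top1');b=snap('side','side1')
r=lambda i:cv2.resize(i,(400,300),interpolation=cv2.INTER_CUBIC)
c=np.vstack([np.hstack([r(w['img'][135:225,325:445]),r(a['img'][170:230,300:380])]),np.hstack([r(b['img'][215:305,245:365]),r(load('w2')['img'][105:225,240:400])])])
cv2.imwrite('pics/z3.png',c[:,:,::-1]);print(robot.get_state()['position'])
```

```text
[0.48452332 0.03026793 0.17055494]
```

View pics/z3.png

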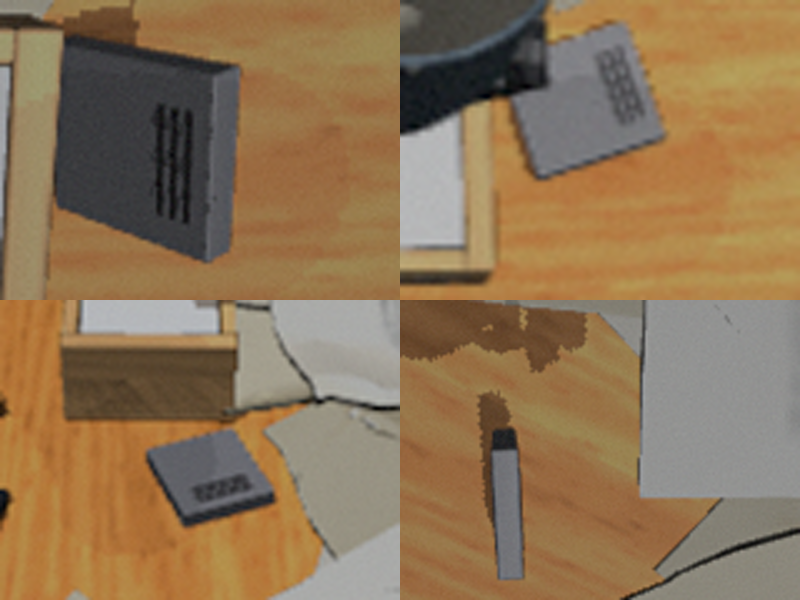

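The spacer is lying flat, print side up, beside the box's right end. The print marks its top end, which points about -y. To stand it up I'll grip it across its 60 mm width with the tool tilted one way, then swing the tool to the other tilt. First I need its exact pose.

Run:
```python
from h import *
a=load('top1');b=load('side1')
T=lambda u,v:((u-400+.5)/5+300-.5,(v+.5)/5+170-.5)
S=lambda u,v:((u+.5)/(10/3)+245-.5,(v-300+.5)/(10/3)+215-.5)
t=[onz(a,*T(*p),.012) for p in((625,22),(665,135),(540,178))]
s=[onz(b,*S(*p),.012) for p in((272,492),(186,515),(148,452),(235,432))]
print(np.round(t,4),np.round(s,4),sep='\n')
print('tri',tri((a,*T(625,22)),(b,*S(272,492))),tri((a,*T(665,135)),(b,*S(186,515))),tri((a,*T(540,178)),(b,*S(148,452))))
for n,X in(('t',t),('s',s)):
    X=np.array(X);d=X[1]-X[2];e=X[0]-X[1];print(n,'c',(X[0]+X[2])/2,'zs az',np.arctan2(d[1],d[0]),np.linalg.norm(d),'xs az',np.arctan2(e[1],e[0]),np.linalg.norm(e))
for n,p in(('hl',(348,242)),('hl',(403,252)),('mug',(445,235)),('stamp',(312,253))): print(n,onz(a,*p,.02))
```

```text
[[ 0.5542 -0.0969  0.012 ]
 [ 0.4987 -0.114   0.012 ]
 [ 0.4789 -0.0536  0.012 ]]
[[ 0.5619 -0.1057  0.012 ]
 [ 0.5099 -0.1264  0.012 ]
 [ 0.4868 -0.0703  0.012 ]
 [ 0.5418 -0.0503  0.012 ]]
tri [ 0.55944431 -0.09787543  0.00384012] [ 5.05491422e-01 -1.15389613e-01  2.61077848e-04] [ 0.48388083 -0.05470828 -0.0023038 ]
t c [ 0.5165461  -0.07525109  0.012     ] zs az -1.2545259831681572 0.06362319046485156 xs az 0.29886672335952513 0.05808434882496424
s c [ 0.52437054 -0.08800655  0.012     ] zs az -1.1803549978827468 0.06072144483485182 xs az 0.37906595786914454 0.05601897814636781
hl [ 0.38966648 -0.09777665  0.02      ]
hl [ 0.36406538 -0.22547219  0.02      ]
mug [ 0.40216039 -0.32644179  0.02      ]
stamp [ 0.36544925 -0.01274107  0.02      ]
```

```bash
echo '[[[0.019, 0.04, 0, 0, 0, 0], [0.019, 0.04, 0, 0, 0, 0], [0, 0.036, 0, 0, 0, 0.18], [0, 0, 0, 0, 0, 0.18], [0, 0, 0, 0, 0, 0.18], [0, 0, 0, 0, 0, 0.18], [0, 0, 0, 0, 0, 0.18], [0, 0, 0, 0, 0, 0.18]]]' | python3 -m crank 1.0 && echo '[[[0, 0, 0, 0, 0, 0.12], [0, 0, 0, 0, 0, 0], [0, 0, 0, 0, 0, 0]]]' | python3 -m crank
cat > m.py <<'E'
from h import *
import sys
def quad(g,z,lim=(.42,.62,-.17,-.03)):
    im=g['img'].astype(int);sat=im.max(2)-im.min(2);m=((sat<25)&(im.max(2)<150)).astype(np.uint8)
    m=cv2.morphologyEx(m,cv2.MORPH_OPEN,np.ones((3,3),np.uint8))
    m=cv2.morphologyEx(m,cv2.MORPH_CLOSE,np.ones((7,7),np.uint8))
    for c in cv2.findContours(m,0,1)[0]:
        if cv2.contourArea(c)<120: continue
        (u,v),_,_=cv2.minAreaRect(c);X=onz(g,u,v,z)
        if lim[0]<X[0]<lim[1] and lim[2]<X[1]<lim[3]:
            P=np.array([onz(g,*p[0],z)[:2] for p in c],np.float32);print('area',cv2.contourArea(c),'px',u,v,'world',cv2.minAreaRect(P))
E
python3 - <<'E'
from m import *
g=snap('wrist','w4');b=snap('side','side2');a=snap('top','top2');st=robot.get_state();print(st['position'],st['eef_rot'])
for k in(g,a,b): quad(k,.012)
r=lambda i:cv2.resize(i,(400,300),interpolation=cv2.INTER_CUBIC)
cv2.imwrite('pics/z4.png',np.vstack([np.hstack([r(g['img'][110:290,160:400]),r(a['img'][170:230,300:380])]),np.hstack([r(b['img'][215:305,245:365]),r(a['img'])])])[:,:,::-1])
E
```

```text
clock: 7.28
position: [0.5223, -0.0858, 0.1705]
eef_rot: [3.141, 0.0, -1.087]
wrist_force: [-0.8, -0.0, -0.5]
gripper_width: 1.0
grip_force: 0.0
clock: 7.65
position: [0.5225, -0.0853, 0.1706]
eef_rot: [3.142, 0.0, -1.198]
wrist_force: [-0.5, -0.0, -0.1]
gripper_width: 1.0
grip_force: 0.0
[ 0.52253428 -0.08504641  0.17060405] [-3.14156636e+00 -4.33681896e-05 -1.19876389e+00]
area 2707.0 px 279.0 188.0 world ((0.5240300297737122, -0.08558487892150879), (0.05924134701490402, 0.06385572999715805), 21.43733787536621)
area 158301.5 px 279.5 209.5 world ((0.4898114800453186, 0.0004671812057495117), (0.8715043067932129, 0.5528429746627808), 21.304895401000977)
area 664.5 px 307.793701171875 267.5572814941406 world ((0.5242133736610413, -0.09125456213951111), (0.06196117773652077, 0.07185395807027817), 22.283313751220703)
```

View pics/z4.png

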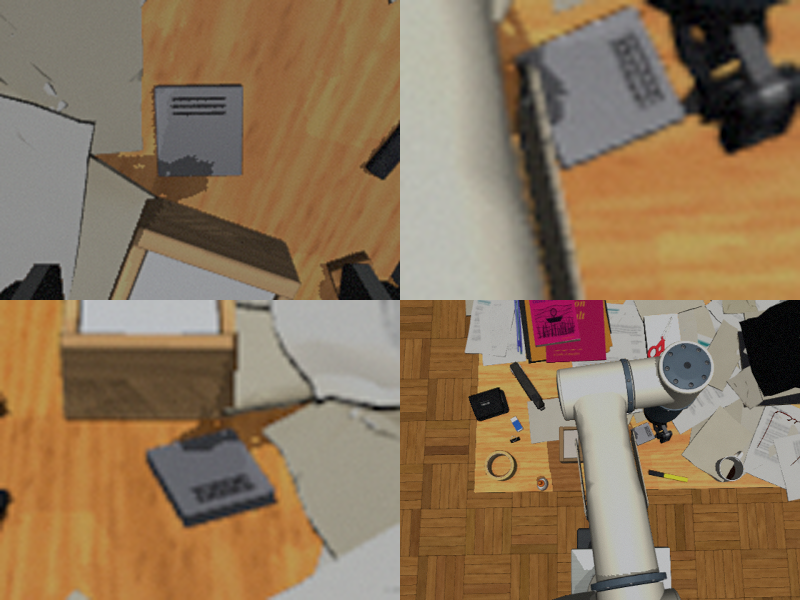

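The wrist crop shows the spacer squarely under the tool at crop (198,130), 59 x 64 mm, centred at (0.524,-0.0856), with the print (its top end) on the tool's +x side. I'll tilt the tool and go down to grip it across its 60 mm width.

```bash
echo '[[[0.011, -0.001, 0.05, 0, 0, 0], [0, 0, 0.05, 0, 0, 0], [0, 0, 0, 0, -0.1525, 0], [0, 0, 0, 0, -0.1525, 0], [0, 0, 0, 0, -0.1525, 0], [0, 0, 0, 0, -0.1525, 0], [0.02, 0, 0.0287, 0, 0, 0], [0, 0, 0, 0, 0, 0]]]' | python3 -m crank && echo '[[[0.0117, 0, 0.0168, 0, 0, 0], [0.0057, 0, 0.0082, 0, 0, 0], [0, 0, 0, 0, 0, 0]]]' | python3 -m crank && echo '[[[0, 0, 0, 0, 0, 0], [0, 0, 0, 0, 0, 0], [0, 0, 0, 0, 0, 0], [0, 0, 0, 0, 0, 0]]]' | python3 -m crank 0.0
```

```text
clock: 8.8
position: [0.5257, -0.0945, 0.033]
eef_rot: [3.136, 0.614, -1.204]
wrist_force: [-1.3, -0.1, 0.6]
gripper_width: 1.004
grip_force: 0.0
clock: 9.18
position: [0.527, -0.0941, 0.0049]
eef_rot: [3.141, 0.611, -1.2]
wrist_force: [0.1, 0.3, -0.4]
gripper_width: 0.999
grip_force: 0.0
clock: 9.68
position: [0.5275, -0.0947, 0.0053]
eef_rot: [-3.141, 0.61, -1.2]
wrist_force: [0.4, -0.2, 0.9]
gripper_width: 0.148
grip_force: 0.0
```

The fingers closed past the spacer, so open tips stand further back than I allowed for. I'll open, back off and re-measure.

```bash
echo '[[[-0.023, 0, -0.0328, 0, 0, 0], [0, 0, 0, 0, 0, 0], [0, 0, 0, 0, 0, 0], [0, 0, 0, 0, 0, 0]]]' | python3 -m crank 1.0
python3 - <<'E'
from m import *
g=snap('wrist','w5');b=snap('side','side3');st=robot.get_state();print(st['position'],st['eef_rot'])
for k in(g,b): quad(k,.012)
E
```

```text
clock: 10.18
position: [0.5268, -0.0944, 0.0444]
eef_rot: [3.14, 0.611, -1.201]
wrist_force: [0.2, -0.1, -0.5]
gripper_width: 0.967
grip_force: 0.0
[ 0.52695433 -0.09446355  0.04450273] [ 3.14006812  0.61096103 -1.20071187]
area 5156.5 px 278.5 208.5 world ((0.5263257622718811, -0.09156040847301483), (0.05876944586634636, 0.07407238334417343), 21.859439849853516)
```

```bash
echo '[[[0.0115, 0, 0.0164, 0, 0, 0], [0.0115, 0, 0.0164, 0, 0, 0], [0, 0, 0, 0, 0, 0]]]' | python3 -m crank && echo '[[[0.0027, 0, 0.0038, 0, 0, 0], [0.0027, 0, 0.0038, 0, 0, 0], [0, 0, 0, 0, 0, 0]]]' | python3 -m crank  && echo '[[[0, 0, 0, 0, 0, 0], [0, 0, 0, 0, 0, 0], [0, 0, 0, 0, 0, 0]]]' | python3 -m crank 0.0
```

```text
clock: 10.65
position: [0.5256, -0.094, 0.0025]
eef_rot: [3.136, 0.614, -1.203]
wrist_force: [0.0, -0.1, 0.5]
gripper_width: 1.003
grip_force: 0.0
clock: 11.02
position: [0.5274, -0.0947, -0.0042]
eef_rot: [3.142, 0.61, -1.2]
wrist_force: [0.2, 0.2, -0.3]
gripper_width: 0.998
grip_force: 0.0
clock: 11.4
position: [0.5276, -0.0952, -0.0029]
eef_rot: [-3.141, 0.609, -1.199]
wrist_force: [-1.1, -2.1, 11.5]
gripper_width: 0.373
grip_force: 5.7
```

```bash
echo '[[[0, 0, 0, 0, 0, 0]]]' | python3 -m crank
python3 - <<'E'
from h import *
g=snap('wrist','w6');b=snap('side','side4')
cv2.imwrite('pics/z5.png',np.vstack([np.hstack([cv2.resize(load('w5')['img'],(400,300)),cv2.resize(g['img'],(400,300))]),cv2.resize(b['img'][200:320,200:360],(800,600))[:300]*0+cv2.resize(b['img'][220:310,220:340],(400,300)).repeat(2,1)[:, ::1][:, :800]])[:,:,::-1])
E
```

```text
clock: 11.52
position: [0.5282, -0.0953, -0.0021]
eef_rot: [-3.139, 0.608, -1.197]
wrist_force: [-0.1, -0.7, 10.2]
gripper_width: 0.143
grip_force: 5.2
```

View pics/z5.png

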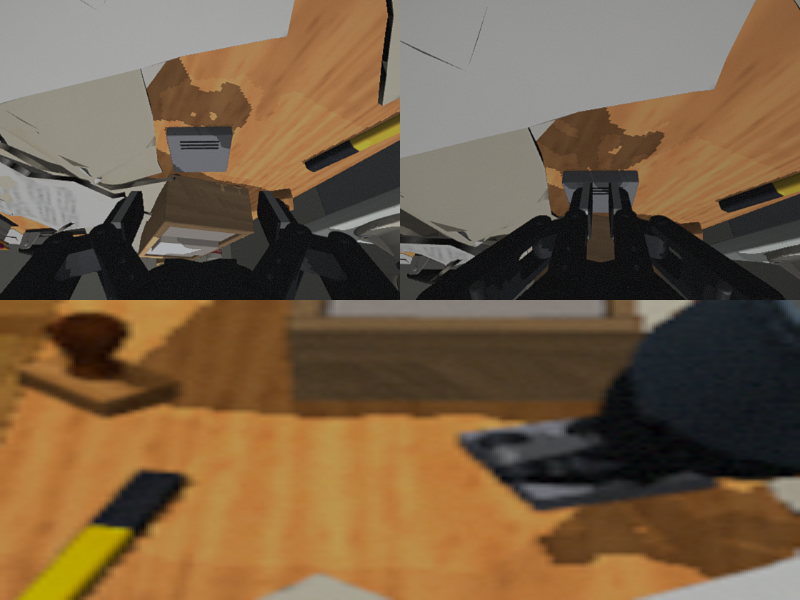

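The right panel shows the shut fingers lying on top of the spacer's face instead of beside it. So the real tips sit well behind the reported TCP, which also explains the first slip. I'll check that numerically from the images.

Run:
```python
from h import *
g=load('w3');
R=g['R'];t=g['t']
tcp=np.array([.4845,.0306,.1705])
for k in(0,.01,.02,.03,.04): print(k,proj(g,tcp+[0,0,k]).round(1), proj(g,tcp+[.011,0,k]).round(1),proj(g,tcp+[-.011,0,k]).round(1))
im=g['img'].max(2)
print(im[236:300:2,281].tolist());print(im[262,255:310].tolist())
```

```text
0 [280.8 251.2] [280.9 235.2] [280.8 266.7]
0.01 [280.9 258.8] [280.9 242. ] [280.8 274.9]
0.02 [280.9 267.2] [281.  249.6] [280.9 284. ]
0.03 [281.  276.6] [281.  258.1] [280.9 294.3]
0.04 [281.  287.3] [281.1 267.8] [281.  305.8]
[161, 163, 168, 56, 116, 158, 154, 158, 143, 161, 60, 17, 7, 16, 15, 18, 28, 17, 22, 22, 19, 8, 30, 13, 22, 16, 18, 12, 18, 25, 28, 19]
[156, 156, 155, 155, 155, 157, 155, 157, 157, 155, 158, 158, 153, 66, 46, 48, 47, 50, 52, 50, 47, 46, 45, 26, 9, 18, 16, 19, 19, 44, 53, 48, 49, 53, 50, 49, 51, 47, 80, 161, 160, 159, 150, 116, 109, 97, 98, 102, 96, 97, 100, 101, 99, 99, 98]
```

Image and contact evidence agree that the tips are about 20 mm behind the reported TCP when shut, and more when open. I'll raise the tool, open the fingers, re-measure, and then feel for the desk.

```bash
echo '[[[-0.023, 0, -0.0328, 0, 0, 0], [0, 0, 0, 0, 0, 0], [0, 0, 0, 0, 0, 0], [0, 0, 0, 0, 0, 0]]]' | python3 -m crank 1.0
python3 - <<'E'
from m import *
g=snap('wrist','w7');st=robot.get_state();print(st['position'],st['eef_rot'])
quad(g,.012);quad(load('w5'),.012)
E
echo '[[[0.0138, 0, 0.0197, 0, 0, 0], [0.0109, 0, 0.0156, 0, 0, 0], [0, 0, 0, 0, 0, 0]]]' | python3 -m crank; echo '[[[0.0029, 0, 0.0041, 0, 0, 0], [0, 0, 0, 0, 0, 0]]]' | python3 -m crank
```

```text
clock: 12.12
position: [0.5269, -0.0944, 0.0351]
eef_rot: [3.14, 0.611, -1.201]
wrist_force: [-0.2, -0.2, -0.1]
gripper_width: 0.849
grip_force: 0.0
[ 0.5268709  -0.09447112  0.03506728] [ 3.13982661  0.61118202 -1.20086961]
area 5252.0 px 278.5 219.0 world ((0.52652508020401, -0.0920579582452774), (0.05883298069238663, 0.07473580539226532), 21.781963348388672)
area 83607.5 px 279.5 265.5 world ((-2.6733603477478027, 4.063999176025391), (15.87955093383789, 9.735511779785156), 13.433876037597656)
area 5156.5 px 278.5 208.5 world ((0.5263257622718811, -0.09156040847301483), (0.05876944586634636, 0.07407238334417343), 21.859439849853516)
clock: 12.55
position: [0.526, -0.0942, -0.0091]
eef_rot: [3.137, 0.613, -1.203]
wrist_force: [-0.5, -0.4, 0.4]
gripper_width: 0.998
grip_force: 0.0
clock: 12.8
position: [0.5276, -0.0948, -0.012]
eef_rot: [-3.141, 0.61, -1.2]
wrist_force: [0.3, 0.2, -0.1]
gripper_width: 1.001
grip_force: 0.0
```

```bash
echo '[[[-0.0115, 0, 0.008, 0, 0, 0], [0.0023, 0, 0.0033, 0, 0, 0], [0, 0, 0, 0, 0, 0]]]' | python3 -m crank; echo '[[[0.0023, 0, 0.0033, 0, 0, 0], [0, 0, 0, 0, 0, 0]]]' | python3 -m crank; echo '[[[0.0023, 0, 0.0033, 0, 0, 0], [0, 0, 0, 0, 0, 0]]]' | python3 -m crank
```

```text
clock: 13.18
position: [0.5221, -0.0814, -0.0163]
eef_rot: [3.141, 0.61, -1.2]
wrist_force: [0.5, 0.9, 0.6]
gripper_width: 1.003
grip_force: 0.0
clock: 13.42
position: [0.5221, -0.0817, -0.0207]
eef_rot: [3.141, 0.611, -1.201]
wrist_force: [-0.2, -0.8, 0.1]
gripper_width: 1.001
grip_force: 0.0
clock: 13.68
position: [0.5224, -0.0818, -0.0245]
eef_rot: [3.141, 0.61, -1.2]
wrist_force: [-0.3, -0.5, 0.3]
gripper_width: 1.0
grip_force: 0.0
```

```bash
echo '[[[0, 0, 0, 0, 0, 0], [0, 0, 0, 0, 0, 0], [0, 0, 0, 0, 0, 0], [0, 0, 0, 0, 0, 0]]]' | python3 -m crank 0.0
```

```text
clock: 14.18
position: [0.5241, -0.0841, -0.0185]
eef_rot: [-3.136, 0.605, -1.194]
wrist_force: [-1.2, -6.2, 30.6]
gripper_width: 0.685
grip_force: 75.1
```

```bash
echo '[[[-0.0115, 0, -0.0164, 0, 0, 0], [-0.02, 0, -0.0287, 0, 0, 0], [-0.026, 0, -0.037, 0, 0, 0], [0, 0, 0, 0, 0, 0]]]' | python3 -m crank && echo '[[[0.025, 0.029, -0.0175, 0, 0, 0], [0.025, 0.029, -0.0175, 0, 0, 0], [0.025, 0.029, -0.0175, 0, 0, 0], [0.025, 0.029, -0.0175, 0, 0, 0], [0, 0, 0, 0, 0.15, 0], [0, 0, 0, 0, 0.15, 0], [0, 0, 0, 0, 0.15, 0], [0, 0, 0, 0, 0.15, 0]]]' | python3 -m crank
```

```text
clock: 14.68
position: [0.5244, -0.0824, 0.0796]
eef_rot: [-3.134, 0.605, -1.195]
wrist_force: [0.6, 0.1, -1.3]
gripper_width: 0.685
grip_force: 65.4
clock: 15.68
position: [0.4587, -0.2373, 0.0761]
eef_rot: [-3.14, 0.006, -1.2]
wrist_force: [-0.4, 0.2, -1.0]
gripper_width: 0.681
grip_force: 65.4
```

```bash
echo '[[[0, 0, 0, 0, 0.162, 0], [0, 0, 0, 0, 0.162, 0], [0, 0, 0, 0, 0.162, 0], [0, 0, 0, 0, 0.162, 0], [0, 0, 0, 0, 0.162, 0], [0, 0, 0, 0, 0.161, 0], [0, 0, 0, 0, 0, 0]]]' | python3 -m crank
python3 - <<'E'
from m import *
a=snap('top','top3');b=snap('side','side5')
s=robot.get_state();print(s['eef_rot'])
E
```

```text
clock: 16.55
position: [0.453, -0.2518, 0.0776]
eef_rot: [3.097, -0.819, -1.19]
wrist_force: [-0.4, -1.1, -0.8]
gripper_width: 0.682
grip_force: 65.5
[ 3.10294472 -0.81813653 -1.19792342]
```

```bash
echo '[[[0, 0, 0, 0, 0.05, 0], [0, 0, 0, 0, 0.05, 0], [0, 0, 0, 0, 0.045, 0], [0, 0, 0, 0, 0, 0]]]' | python3 -m crank; python3 -c "
from h import *
print(robot.get_state()['joint_positions'].round(2))"
```

```text
clock: 17.15
position: [0.4648, -0.2512, 0.0839]
eef_rot: [3.09, -0.959, -1.191]
wrist_force: [0.2, -0.3, -1.3]
gripper_width: 0.678
grip_force: 65.5
[ 0.13  0.23 -1.09  1.58 -0.94 -1.23]
```

```bash
echo '[[[0.0064, -0.028, 0.009, 0, 0, 0], [0.0064, -0.028, 0.009, 0, 0, 0], [0, 0, 0, 0.05, 0, 0], [-0.02, 0, 0.0143, 0, 0, 0], [0, 0, 0, 0, 0, 0]]]' | python3 -m crank; python3 -c "
from h import *
print(robot.get_state()['joint_positions'].round(2))"
```

```text
clock: 17.77
position: [0.525, -0.2492, 0.0617]
eef_rot: [3.128, -0.956, -1.19]
wrist_force: [0.8, -0.1, -0.8]
gripper_width: 0.685
grip_force: 65.5
[ 0.05  0.34 -1.    1.71 -0.9  -1.28]
```

```bash
echo '[[[-0.0115, 0, 0.008, 0, 0, 0], [-0.008, 0, 0.0057, 0, 0, 0], [0, 0, 0, 0, 0, 0]]]' | python3 -m crank
python3 - <<'E'
from m import *
s=robot.get_state();print(s['joint_positions'].round(2),s['position'],s['wrist_force'])
b=snap('side','side6')
X=s['position'];print(proj(b,X))
E
```

```text
clock: 18.15
position: [0.5263, -0.2423, 0.0428]
eef_rot: [3.116, -0.953, -1.188]
wrist_force: [-0.5, -0.1, -0.2]
gripper_width: 0.68
grip_force: 65.5
[ 0.07  0.39 -1.    1.71 -0.91 -1.32] [ 0.52631811 -0.24228446  0.04279048] [-0.45444604 -0.13311651 -0.23750102]
[310.97021136 313.01641519]
```

```bash
echo '[[[-0.0065, 0, 0.0046, 0.02, 0, 0], [0, 0, 0, 0, 0, 0]]]' | python3 -m crank; echo '[[[-0.0025, 0, 0.0017, 0, 0, 0], [0, 0, 0, 0, 0, 0]]]' | python3 -m crank;echo '[[[-0.0016, 0, 0.0012, 0, 0, 0], [0, 0, 0, 0, 0, 0]]]' | python3 -m crank
```

```text
clock: 18.45
position: [0.5274, -0.2357, 0.0407]
eef_rot: [3.126, -0.95, -1.19]
wrist_force: [-0.6, 0.6, -0.5]
gripper_width: 0.683
grip_force: 65.5
clock: 18.7
position: [0.5274, -0.2353, 0.0382]
eef_rot: [3.124, -0.95, -1.19]
wrist_force: [-0.4, 0.1, -0.9]
gripper_width: 0.681
grip_force: 65.5
clock: 18.95
position: [0.5274, -0.2349, 0.0366]
eef_rot: [3.122, -0.95, -1.19]
wrist_force: [-1.4, -0.3, -0.8]
gripper_width: 0.684
grip_force: 65.5
```

```bash
echo '[[[-0.0025, 0, 0.0017, 0, 0, 0], [0, 0, 0, 0, 0, 0]]]' | python3 -m crank; echo '[[[-0.0016, 0, 0.0012, 0, 0, 0], [0, 0, 0, 0, 0, 0]]]' | python3 -m crank;echo '[[[-0.0016, 0, 0.0012, 0, 0, 0], [0, 0, 0, 0, 0, 0]]]' | python3 -m crank; echo '[[[-0.0016, 0, 0.0012, 0, 0, 0], [0, 0, 0, 0, 0, 0]]]' | python3 -m crank
```

```text
clock: 19.2
position: [0.5275, -0.234, 0.0341]
eef_rot: [3.121, -0.949, -1.19]
wrist_force: [0.5, -0.3, -0.7]
gripper_width: 0.682
grip_force: 65.5
clock: 19.45
position: [0.5276, -0.2335, 0.0327]
eef_rot: [3.12, -0.949, -1.19]
wrist_force: [0.0, 0.7, -1.2]
gripper_width: 0.684
grip_force: 65.5
clock: 19.7
position: [0.5278, -0.2335, 0.0319]
eef_rot: [3.12, -0.951, -1.191]
wrist_force: [-3.0, 0.1, 4.9]
gripper_width: 0.683
grip_force: 65.9
clock: 19.95
position: [0.5278, -0.2339, 0.0319]
eef_rot: [3.121, -0.953, -1.194]
wrist_force: [-7.4, 1.3, 12.6]
gripper_width: 0.68
grip_force: 66.6
```

Contact at TCP z = 0.032, as predicted. I'll release, back off along the tool axis and check it.

```bash
echo '[[[0, 0, 0, 0, 0, 0], [0, 0, 0, 0, 0, 0], [0, 0, 0, 0, 0, 0]]]' | python3 -m crank 1.0; echo '[[[0, 0, -0.03, 0, 0, 0], [0, 0, -0.05, 0, 0, 0], [0, 0, -0.05, 0, 0, 0], [0, 0, 0, 0, -0.16, 0], [0, 0, 0, 0, -0.16, 0], [0, 0, 0, 0, -0.16, 0], [0, 0, 0, 0, -0.16, 0], [0, 0, 0, 0, 0, 0]]]' | python3 -m crank
python3 - <<'E'
from m import *
b=snap('side','side7');g=snap('wrist','w8')
s=robot.get_state();print(s['joint_positions'].round(2))
for z in(.064,): quad(b,z,(.4,.65,-.33,-.1));quad(g,z,(.4,.65,-.33,-.1))
for X in((.53,-.225,.064),(.53,-.225,0)): print(proj(g,np.array(X)),proj(b,np.array(X)))
E
```

```text
clock: 20.32
position: [0.5278, -0.2325, 0.0293]
eef_rot: [3.118, -0.948, -1.19]
wrist_force: [0.3, 0.6, 0.3]
gripper_width: 0.996
grip_force: 0.0
clock: 21.32
position: [0.4932, -0.1339, 0.1067]
eef_rot: [3.132, -0.307, -1.21]
wrist_force: [-0.2, -0.2, 0.3]
gripper_width: 1.001
grip_force: 0.0
[ 0.27  0.15 -0.49  0.38 -0.96 -0.14]
area 818.0 px 306.35296630859375 303.4117431640625 world ((0.5191317200660706, -0.23885266482830048), (0.05704433470964432, 0.07475016266107559), 2.485042095184326)
area 167409.0 px 279.5 209.5 world ((0.4972292482852936, -0.16002970933914185), (0.43848031759262085, 0.32834604382514954), 19.987092971801758)
[274.39357197 115.79119358] [313.1355245  296.95082253]
[274.95611989 136.08218142] [312.08286932 322.12641907]
```

```bash
echo '[[[0.013, 0, -0.045, 0, -0.155, 0], [0, 0, -0.05, 0, -0.155, 0], [0, 0, 0, 0, 0, -0.174], [0, 0, 0, 0, 0, -0.174], [0, 0, 0, 0, 0, -0.174], [0, 0, 0, 0, 0, -0.174], [0, 0, 0, 0, 0, -0.174], [0, 0, 0, 0, 0, -0.174]]]' | python3 -m crank; echo '[[[0, 0, 0, 0, 0, -0.174], [0, 0, 0, 0, 0, -0.174], [0, 0, 0, 0, 0, -0.174], [0, 0, 0, 0, 0, 0]]]' | python3 -m crank
cat > q.py <<'E'
from m import *
def light(g,z,lim,lo=95,hi=185):
    im=g['img'].astype(int);sat=im.max(2)-im.min(2);m=((sat<30)&(im.min(2)>lo)&(im.max(2)<hi)).astype(np.uint8)
    for c in cv2.findContours(m,0,1)[0]:
        if cv2.contourArea(c)<100: continue
        (u,v),_,_=cv2.minAreaRect(c);X=onz(g,u,v,z)
        if lim[0]<X[0]<lim[1] and lim[2]<X[1]<lim[3]:
            P=np.array([onz(g,*p[0],z)[:2] for p in c],np.float32);print('light area',cv2.contourArea(c),'px',u,v,'world',cv2.minAreaRect(P))
E
python3 - <<'E'
from q import *
g=snap('wrist','w9');s=robot.get_state();print(s['position'],s['eef_rot'])
L=(.45,.6,-.28,-.15)
light(g,.064,L);quad(g,.064,L)
p=proj(g,np.array([.519,-.211,.064]));print(p);u,v=p.astype(int)
im=g['img'].astype(int)
print(im[max(v-40,0):v+41:5,u-60:u+61:5].max(2))
E
```

```text
clock: 22.42
position: [0.4881, -0.1245, 0.2001]
eef_rot: [3.132, 0.016, -0.16]
wrist_force: [-0.3, -0.6, 0.2]
gripper_width: 0.998
grip_force: 0.0
clock: 22.92
position: [0.4884, -0.1244, 0.2004]
eef_rot: [-3.141, 0.017, 0.355]
wrist_force: [-0.4, 0.6, 0.1]
gripper_width: 1.001
grip_force: 0.0
[ 0.48855077 -0.12440174  0.20055797] [-3.14109163  0.01673447  0.35348645]
[365.74625331 193.30214558]
[[158 154 158 155 155 155 155 159 110 100 151 147 147 151 150 147 152 150
  150 150 149 152 149 151 152]
 [155 157 155 154 156 153 156 151 113  34  85 153 150 150 150 151 148 149
  148 150 150 150 150 151 150]
 [154 156 156 156 154 153 154 152 115  33  33  35  48 152 148 150 148 151
  150 149 149 150 149 149 149]
 [153 155 156 151 154 155 155 114 119  33  34  32 133 128 149 148 150 150
  150 152 151 152 150 151 150]
 [153 149 155 152 157 154 157 101 102  28  34  32 128 126 148 150 148 150
  149 151 152 149 149 149 148]
 [153 153 154 153 151 155 155  88  95  25  33  45 124 122 152 139 158 134
  130 135 132 131 130 130 131]
 [147 146 150 147 152 153 158  93  93  36  26  65 120 112 155 157 129 
[... 385 characters left out ...]
45  28  21 126 116 136 131 136  28 139
  140 140 141 140 142 140 143]
 [155 158 152 154 155 159 157 155 155  33  29 122 113 136  85 138 139 142
  141 142 142 141 140 140 141]
 [157 153 158 158 157 156 155 156 155 159  20 120 115  36 140 140 140 140
  144 145 145 140 139 139 141]
 [154 156 159 158 155 159 155 156 159 156 143 117 113 142 140 137 140 139
  143 140 141 140 143 143 140]
 [155 155 156 155 156 154 154 156 157 109 135 138 140 142 141 142 139 142
  142 142 139 138 139 141 138]
 [159 155 155 155 153 155 156 150  88 142 142 139 139 139 142 142 142 142
  139 141 140 140 142 142 141]
 [155 156 157 156 155 160  57 146 143 142 141 138 140 143 142 142 143 140
  143 141 142 142 142 142 142]]
```

The spacer is standing where predicted: a dark side face with a light top strip around (366,192). I'll move over it for the vertical grasp and measure its top face.

```bash
echo '[[[0, 0.046, 0, 0, 0.017, 0], [-0.0014, 0.046, 0, 0, 0, 0], [0, 0, 0, 0, 0, -0.02], [0, 0, 0, 0, 0, 0]]]' | python3 -m crank
python3 - <<'E'
from q import *
g=snap('wrist','w10');s=robot.get_state();print(s['position'],s['eef_rot'])
L=(.45,.6,-.28,-.15)
light(g,.064,L);quad(g,.064,L)
u,v=proj(g,np.array([.519,-.211,.064])).astype(int);print(u,v)
im=g['img'].astype(int)
for r in range(v-35,v+36,7): print(r,im[r,u-24:u+24].max(2).reshape(-1,2).mean(1).astype(int).tolist())
E
```

```text
clock: 23.48
position: [0.5198, -0.2111, 0.2009]
eef_rot: [-3.14, -0.002, 0.374]
wrist_force: [0.1, 0.3, -0.4]
gripper_width: 0.999
grip_force: 0.0
[ 0.51987293 -0.21071886  0.20120647] [-3.14041467e+00 -2.52975835e-03  3.75273935e-01]
light area 412.5 px 279.5 194.5 world ((0.5183972120285034, -0.2103012353181839), (0.05707400664687157, 0.009581810794770718), 21.06455421447754)
light area 109467.5 px 279.49993896484375 180.99996948242188 world ((0.510097086429596, -0.26016199588775635), (0.40909042954444885, 0.6076645851135254), 21.384634017944336)
area 176239.0 px 279.5 209.5 world ((0.44467541575431824, -0.23785173892974854), (0.5155841112136841, 0.811838686466217), 21.492948532104492)
280 194Traceback (most recent call last):
  File "<stdin>", line 7, in <module>
    return umr_maximum(a, axis, None, out, keepdims, initial, where)
numpy.exceptions.AxisError: axis 2 is out of bounds for array of dimension 2
```

```bash
echo '[[[-0.0012, -0.001, 0.05, 0, 0, 0], [0, 0, 0.05, 0, 0, 0], [0, 0, 0.05, 0, 0, 0], [0, 0, 0.03, 0, 0, 0], [0, 0, 0.011, 0, 0, 0], [0, 0, 0, 0, 0, 0]]]' | python3 -m crank; echo '[[[0, 0, 0, 0, 0, 0], [0, 0, 0, 0, 0, 0], [0, 0, 0, 0, 0, 0], [0, 0, 0, 0, 0, 0], [0, 0, 0, 0, 0, 0], [0, 0, 0, 0, 0, 0]]]' | python3 -m crank 0.0
```

```text
clock: 24.28
position: [0.5195, -0.21, 0.0109]
eef_rot: [-3.141, -0.003, 0.377]
wrist_force: [-0.1, 0.1, 0.1]
gripper_width: 1.0
grip_force: 0.0
clock: 25.02
position: [0.5196, -0.2105, 0.0108]
eef_rot: [-3.141, -0.004, 0.377]
wrist_force: [0.4, -0.7, 3.1]
gripper_width: 0.127
grip_force: 58.8
```

```bash
echo '[[[0, 0, -0.02, 0, 0, 0], [0, 0, -0.04, 0, 0, 0], [0, 0, -0.05, 0, 0, 0], [0, 0, -0.02, 0, 0, 0], [0, 0, 0, 0, 0, 0.126], [0, 0, 0, 0, 0, 0.126], [0, 0, 0, 0, 0, 0.125], [0, 0, 0, 0, 0, 0]]]' | python3 -m crank
python3 - <<'E'
from h import *
g=load('w3');im=g['img'].astype(int).min(2)
for v in range(165,241,15): print(v,im[v,120:345].tolist() if v in(180,225) else '')
a=load('top0')
E
```

```text
clock: 26.02
position: [0.5186, -0.2105, 0.14]
eef_rot: [-3.139, -0.002, 0.001]
wrist_force: [0.5, -0.4, -0.4]
gripper_width: 0.13
grip_force: 58.3
165 
180 [104, 105, 108, 107, 107, 107, 104, 95, 80, 35, 44, 118, 158, 157, 156, 154, 156, 157, 155, 154, 155, 159, 155, 155, 155, 158, 158, 155, 159, 156, 154, 156, 155, 156, 155, 155, 156, 157, 158, 156, 156, 156, 157, 157, 156, 158, 157, 157, 157, 154, 156, 156, 155, 158, 156, 157, 154, 156, 159, 135, 67, 60, 63, 66, 61, 74, 100, 97, 94, 94, 98, 102, 103, 104, 109, 117, 122, 120, 117, 121, 118, 120, 119, 118, 122, 118, 122, 119, 120, 123, 120, 122, 121, 120, 120, 119, 120, 119, 121, 120, 121, 122, 122, 123, 120, 120, 121, 123, 119, 121, 120, 122, 122, 121, 120, 120, 122, 123, 122, 123, 123, 119, 122, 120, 122, 121, 121, 122, 121, 120, 122, 120, 122, 122, 122, 122, 122, 120, 121, 119, 98, 50, 72, 97, 100, 95, 54, 61, 108, 157, 159, 157, 157, 156, 159, 156, 157, 155, 155, 157, 154, 159, 157, 156, 158, 156, 156, 156, 158, 158, 154, 157, 155, 155, 156, 158, 155, 155, 157, 158, 157, 159, 157, 157, 157, 156, 155, 156, 157, 158, 155, 156, 159
[... 550 characters left out ...]
156, 157, 157, 157, 154, 154, 157, 157, 157, 158, 157, 157, 158, 157, 156, 157, 156, 155, 158, 156, 157, 157, 157, 154, 158, 157, 156, 157, 158, 157, 155, 156, 156, 157, 159, 154, 157, 158, 158, 154, 157, 155, 157, 159, 159, 157, 154, 157, 156, 157, 154, 157, 158, 154, 155, 156, 157, 157, 158, 158, 149, 77, 73, 94, 93, 58, 50, 75, 140, 160, 157, 158, 157, 157, 156, 157, 156, 158, 158, 158, 156, 159, 157, 158, 157, 156, 157, 156, 158, 157, 156, 158, 157, 155, 158, 157, 155, 158, 159, 156, 153, 156, 158, 155, 158, 158, 156, 158, 157, 157, 157, 155, 158, 156, 158, 157, 156, 157, 158, 155, 159, 157, 150, 79, 58, 84, 101, 99, 101, 101, 98, 99, 98, 102, 100, 97, 84, 63, 66, 65, 69, 68, 66, 68]
240
```

Run:
```python
from h import *
g=load('w3')
for v,n,l,r,w in((225,184.4,198.7,261.5,269),(180,179.3,194.2,260.2,268.6)):
    N=onz(g,n,v,.06);L=onz(g,l,v,.068);Rr=onz(g,r,v,.068);W=onz(g,w,v,.06)
    print(N[:2],L[:2],Rr[:2],W[:2],'widths joint',N[1]-L[1],'mid',L[1]-Rr[1],'narrow',Rr[1]-W[1],'centre mid',(L[1]+Rr[1])/2,'joint c',(N[1]+L[1])/2,(N[1]+W[1])/2-.005)
im=g['img'].astype(int).min(2)
print(im[140:165,228].tolist(),im[235:258,228].tolist())
s=robot.get_state();print(s['position'])
```

```text
[0.45881817 0.12879166] [0.46198477 0.11177949] [0.46211087 0.04950949] [0.45899314 0.04239752] widths joint 0.017012167860904828 mid 0.06227000630666828 narrow 0.007111971383263721 centre mid 0.08064448955354628 joint c 0.12028557663733283 0.08059458779236682
[0.50560933 0.12885303] [0.50741792 0.11199588] [0.50754982 0.04988286] [0.50579312 0.04229937] widths joint 0.01685715456765817 mid 0.06211302256147229 narrow 0.007583487290170991 centre mid 0.08093936709376195 joint c 0.12042445565832718 0.08057620073250554
[28, 35, 33, 48, 66, 65, 72, 70, 69, 70, 66, 68, 66, 54, 53, 59, 64, 100, 116, 122, 124, 123, 122, 121, 126] [157, 155, 157, 159, 160, 157, 157, 157, 105, 71, 87, 105, 104, 99, 97, 100, 99, 77, 59, 63, 67, 74, 72]
[ 0.51862885 -0.21052983  0.1400132 ]
```

```bash
echo '[[[0, -0.02, 0, 0, 0, 0], [-0.008, -0.04, 0, 0, 0, 0], [-0.008, -0.045, 0, 0, 0, 0], [-0.008, -0.045, 0, 0, 0, 0], [-0.0076, -0.045, 0, 0, 0, 0], [0, -0.045, 0, 0, 0, 0], [0, -0.045, 0, 0, 0, 0], [0, -0.03, 0, 0, 0, 0]]]' | python3 -m crank; echo '[[[0, -0.016, 0, 0, 0, 0], [0, 0, 0, 0, 0, 0], [0, 0, 0, 0, 0, 0]]]' | python3 -m crank
python3 - <<'E'
from h import *
g=snap('wrist','w11');s=robot.get_state();print(s['position'],s['eef_rot'],s['gripper_width'])
cv2.imwrite('pics/z6.png',cv2.resize(g['img'][100:320,130:430],(800,586),interpolation=cv2.INTER_CUBIC)[:,:,::-1])
T=s['position']
for X in((T[0],T[1],.06),(.535,.1205,.06),(.485,.1205,.04)): print((proj(g,np.array(X))-[130,100])*8/3)
E
```

```text
clock: 27.02
position: [0.4867, 0.1069, 0.1411]
eef_rot: [-3.139, -0.003, 0.004]
wrist_force: [-0.0, -1.2, -0.2]
gripper_width: 0.132
grip_force: 58.6
clock: 27.4
position: [0.4872, 0.1198, 0.141]
eef_rot: [-3.14, -0.003, -0.0]
wrist_force: [0.7, -0.1, -1.0]
gripper_width: 0.133
grip_force: 58.6
[0.48732371 0.11960858 0.14111281] [-3.13955767e+00 -2.67185842e-03 -7.62330006e-04] 0.12778121247884985
[401.7683243  295.15833982]
[398.8800155  152.27169097]
[399.34448726 283.81518505]
```

View pics/z6.png

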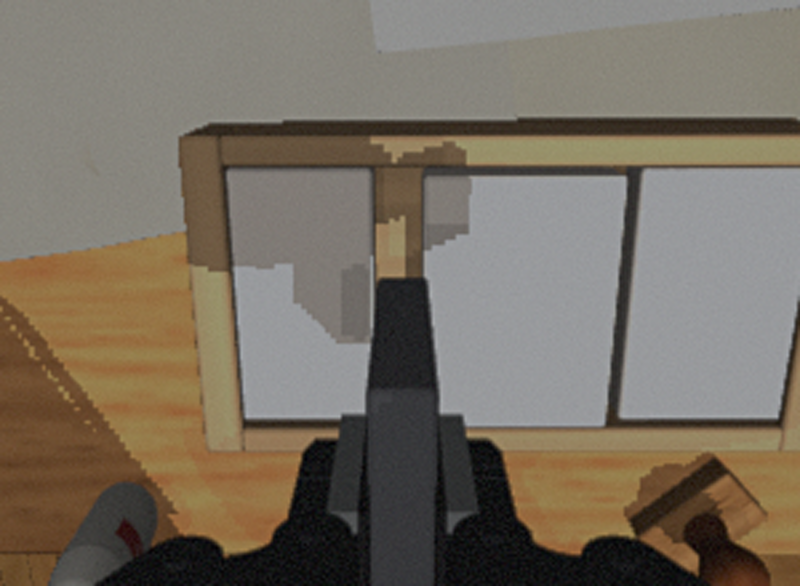

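The crop shows the spacer held upright and square. Its foot edge spans u 380–428 at v 280, and the joint runs from u 374 to 423. I'll compute the y offset.

Run:
```python
from h import *
g=load('w11')
im=g['img'].astype(int).min(2)
P=lambda u,v,z:onz(g,(u+.5)*3/8+130-.5,(v+.5)*3/8+100-.5,z)
for z in(.128,.131,.134): print([P(u,281,z)[:2].round(4).tolist() for u in(380,428)])
print([P(u,385,.195)[:2].round(4).tolist() for u in(370,438)])
for v in(200,250): print(P(374,v,.06)[:2],P(422.5,v,.068)[:2])
print(P(627,250,.068)[:2],P(637,250,.06)[:2])
```

```text
[[0.5138, 0.125], [0.5138, 0.1134]]
[[0.5147, 0.1249], [0.5147, 0.1135]]
[[0.5156, 0.1248], [0.5156, 0.1136]]
[[0.5174, 0.1247], [0.5174, 0.1139]]
[0.51998446 0.1288267 ] [0.52157561 0.11337199]
[0.50330743 0.12903183] [0.50544203 0.1132472 ]
[0.50541779 0.04804558] [0.50327521 0.04235484]
```

```bash
echo '[[[0, -0.0015, 0, 0, 0.0, 0], [0, 0, 0.03, 0, 0, 0], [0, 0, 0.024, 0, 0, 0], [0, 0, 0, 0, 0, 0]]]' | python3 -m crank; echo '[[[0, 0, 0.008, 0, 0, 0], [0, 0, 0, 0, 0, 0]]]' | python3 -m crank;  echo '[[[0, 0, 0.006, 0, 0, 0], [0, 0, 0, 0, 0, 0]]]' | python3 -m crank; echo '[[[0, 0, 0.006, 0, 0, 0], [0, 0, 0, 0, 0, 0]]]' | python3 -m crank
```

```text
clock: 27.95
position: [0.4863, 0.1209, 0.0856]
eef_rot: [-3.141, 0.001, -0.001]
wrist_force: [-0.1, 0.1, 0.9]
gripper_width: 0.132
grip_force: 58.5
clock: 28.2
position: [0.4878, 0.122, 0.0794]
eef_rot: [-3.139, -0.003, -0.0]
wrist_force: [0.3, 0.6, 0.1]
gripper_width: 0.131
grip_force: 58.5
clock: 28.45
position: [0.4874, 0.1219, 0.0728]
eef_rot: [-3.14, -0.002, -0.0]
wrist_force: [-0.2, 0.7, -1.3]
gripper_width: 0.13
grip_force: 58.5
clock: 28.7
position: [0.4873, 0.1218, 0.0666]
eef_rot: [-3.14, -0.002, -0.0]
wrist_force: [-0.8, 0.2, 0.1]
gripper_width: 0.13
grip_force: 58.5
```

```bash
echo '[[[0, 0.0004, 0.005, 0, 0, 0], [0, 0, 0, 0, 0, 0]]]' | python3 -m crank;  echo '[[[0, 0, 0.005, 0, 0, 0], [0, 0, 0, 0, 0, 0]]]' | python3 -m crank; echo '[[[0, 0, 0.003, 0, 0, 0], [0, 0, 0, 0, 0, 0]]]' | python3 -m crank
```

```text
clock: 28.95
position: [0.4873, 0.1214, 0.0616]
eef_rot: [-3.14, -0.002, -0.0]
wrist_force: [0.6, -0.1, -1.4]
gripper_width: 0.133
grip_force: 58.5
clock: 29.2
position: [0.4874, 0.1215, 0.0566]
eef_rot: [-3.14, -0.002, -0.0]
wrist_force: [0.0, -0.1, -0.3]
gripper_width: 0.133
grip_force: 58.5
clock: 29.45
position: [0.4875, 0.1216, 0.0539]
eef_rot: [-3.14, -0.002, -0.0]
wrist_force: [0.8, -1.0, -0.2]
gripper_width: 0.129
grip_force: 58.5
```

```bash
echo '[[[0, 0, 0.002, 0, 0, 0], [0, 0, 0, 0, 0, 0]]]' | python3 -m crank; echo '[[[0, 0, 0.0012, 0, 0, 0], [0, 0, 0, 0, 0, 0]]]' | python3 -m crank
```

```text
clock: 29.7
position: [0.4876, 0.1216, 0.052]
eef_rot: [-3.14, -0.003, -0.0]
wrist_force: [0.3, -0.6, -0.2]
gripper_width: 0.132
grip_force: 58.5
clock: 29.95
position: [0.4877, 0.1216, 0.0509]
eef_rot: [-3.139, -0.003, -0.0]
wrist_force: [-0.1, 0.1, -0.8]
gripper_width: 0.13
grip_force: 58.7
```

```bash
echo '[[[0, 0, 0, 0, 0, 0], [0, 0, 0, 0, 0, 0], [0, 0, 0, 0, 0, 0]]]' | python3 -m crank 0.5; echo '[[[0, 0, -0.04, 0, 0, 0], [0, 0, -0.05, 0, 0, 0], [0, 0.02, -0.04, 0, 0, 0], [0, 0.03, 0, 0, 0, 0], [0, 0, 0, 0, 0, 0]]]' | python3 -m crank
python3 - <<'E'
from q import *
g=snap('wrist','w12');s=robot.get_state();print(s['position'])
light(g,.104,(.42,.55,.08,.16),60,140);quad(g,.104,(.42,.55,.08,.16))
u,v=proj(g,np.array([.487,.121,.104])).astype(int);print(u,v)
im=g['img'].astype(int)
for r in range(v-50,v+51,10): print(r,im[r,u-36:u+36].max(1).reshape(-1,3).mean(1).astype(int).tolist())
E
```

```text
clock: 30.32
position: [0.4878, 0.1217, 0.051]
eef_rot: [-3.139, -0.003, -0.0]
wrist_force: [0.2, 0.7, 0.0]
gripper_width: 0.506
grip_force: 0.0
clock: 30.95
position: [0.4873, 0.0702, 0.1813]
eef_rot: [-3.139, -0.004, -0.002]
wrist_force: [-0.5, 0.5, 0.4]
gripper_width: 0.499
grip_force: 0.0
[0.48717521 0.07090023 0.18081767]
light area 1158.5 px 268.0 191.49996948242188 world ((0.504979133605957, 0.08083745837211609), (0.05377233773469925, 0.061557263135910034), 89.85237121582031)
light area 4031.0 px 202.9724884033203 199.942138671875 world ((0.4967556893825531, 0.13781306147575378), (0.04488776624202728, 0.07832920551300049), 89.89557647705078)
area 3886.0 px 233.0 199.5 world ((0.4970921277999878, 0.10990525782108307), (0.10219842195510864, 0.07912935316562653), 89.8519515991211)
223 212
162 [133, 132, 133, 134, 132, 135, 133, 135, 134, 135, 134, 75, 69, 102, 111, 111, 104, 137, 137, 135, 134, 136, 135, 136]
172 [133, 131, 133, 132, 132, 134, 132, 132, 133, 133, 135, 95, 37, 35, 36, 38, 61, 135, 135, 134, 133, 134, 133, 134]
182 [161, 161, 162, 163, 162, 162, 163, 163, 163, 81, 
[... 314 characters left out ...]
 160, 163, 163, 162, 161, 162, 161, 160, 109, 115, 119, 120, 55, 24, 38, 108, 162, 164, 163, 162, 161, 162]
222 [162, 163, 161, 160, 163, 162, 162, 163, 163, 162, 105, 114, 118, 118, 75, 29, 40, 86, 166, 163, 162, 162, 163, 163]
232 [163, 162, 162, 162, 161, 165, 162, 161, 163, 162, 127, 114, 116, 119, 87, 36, 75, 93, 163, 163, 163, 162, 163, 162]
242 [54, 54, 56, 52, 54, 55, 56, 51, 54, 53, 64, 114, 116, 115, 100, 56, 57, 57, 94, 96, 99, 100, 99, 98]
252 [156, 156, 156, 156, 156, 157, 156, 155, 156, 156, 156, 156, 155, 155, 156, 155, 157, 156, 157, 154, 157, 154, 153, 157]
262 [155, 155, 154, 156, 156, 156, 157, 156, 156, 156, 155, 155, 156, 59, 51, 51, 27, 19, 133, 155, 153, 154, 157, 157]
```

Run:
```python
from q import *
g=load('w12');b=snap('side','side8')
im=g['img'].astype(int).max(2)
print('wrist col 224',[(r,int(im[r,224])) for r in list(range(172,186))+list(range(240,253))])
for z in(.102,.104,.106,.108): print(z,[proj(g,np.array([x,.121,z])).round(1).tolist() for x in(.457,.4875,.517)])
jm=b['img'].astype(int)
for z in(.1,.104,.108): print(z,proj(b,np.array([.487,.115,z])).round(1),proj(b,np.array([.457,.115,z])).round(1),proj(b,np.array([.517,.115,z])).round(1))
u,v=proj(b,np.array([.487,.115,.104])).round().astype(int)
for uu in(u-10,u,u+10): print(uu,v,[(r,int(jm[r,uu].max())) for r in range(v-10,v+24)])
```

```text
wrist col 224 [(172, 39), (173, 42), (174, 35), (175, 40), (176, 40), (177, 31), (178, 37), (179, 36), (180, 54), (181, 69), (182, 72), (183, 73), (184, 72), (185, 76), (240, 115), (241, 116), (242, 117), (243, 100), (244, 139), (245, 156), (246, 152), (247, 153), (248, 154), (249, 151), (250, 143), (251, 154), (252, 155)]
0.102 [[225.7, 242.6], [223.6, 211.4], [221.3, 178.8]]
0.104 [[225.3, 243.6], [223.1, 212.1], [220.9, 179.3]]
0.106 [[224.9, 244.5], [222.7, 212.8], [220.4, 179.8]]
0.108 [[224.5, 245.4], [222.3, 213.6], [219.9, 180.3]]
0.1 [289.9 178.4] [277.  178.4] [302.9 178.5]
0.104 [289.9 177. ] [276.9 176.9] [302.9 177. ]
0.108 [289.9 175.5] [276.9 175.4] [303.  175.5]
280 177 [(167, 95), (168, 99), (169, 109), (170, 111), (171, 112), (172, 112), (173, 112), (174, 111), (175, 109), (176, 119), (177, 95), (178, 55), (179, 56), (180, 53), (181, 54), (182, 55), (183, 49), (184, 56), (185, 52), (186, 53), (187, 56), (188, 55), (189, 53), (190, 48), (191, 116), (192, 174), (193, 188), (194, 184), (195, 183), (196, 184), (197, 184), (198, 185), (199, 187), (200, 185)]
290 177 [(167, 105), (168, 105), (169, 101), (170, 104), (171, 103), (172, 103), (173, 106), (174, 106), (175, 105), (176, 114), (177, 100), (178, 68), (179, 47), (180, 34), (181, 27), (182, 31), (183, 33), (184, 34), (185, 44), (186, 54), (187, 57), (188, 58), (189, 54), (190, 48), (191, 115), (192, 174), (193, 188), (194, 186), (195, 187), (196, 186), (197, 185), (198, 186), (199, 185), (200, 186)]
300 177 [(167, 162), (168, 159), (169, 160), (170, 160), (171, 161), (172, 159), (173, 161), (174, 163), (175, 125), (176, 59), (177, 57), (178, 48), (179, 44), (180, 43), (181, 43), (182, 46), (183, 45), (184, 41), (185, 44), (186, 45), (187, 44), (188, 43), (189, 39), (190, 40), (191, 96), (192, 168), (193, 179), (194, 163), (195, 162), (196, 166), (197, 146), (198, 124), (199, 127), (200, 145)]
```

The wrist and side views both put the spacer's top at about 0.104, so it is fully seated. Next I'll shut the fingers and press the middle tile a little to the -y side, so the gripper body clears the spacer.

```bash
echo '[[[-0.002, 0.007, 0, 0, 0, 0], [0, 0, 0.03, 0, 0, 0], [0, 0, 0.03, 0, 0, 0], [0, 0, 0.02, 0, 0, 0], [0, 0, 0, 0, 0, 0], [0, 0, 0, 0, 0, 0]]]' | python3 -m crank 0.0; echo '[[[0, 0, 0.008, 0, 0, 0], [0, 0, 0, 0, 0, 0]]]' | python3 -m crank; echo '[[[0, 0, 0.008, 0, 0, 0], [0, 0, 0, 0, 0, 0]]]' | python3 -m crank; echo '[[[0, 0, 0.008, 0, 0, 0], [0, 0, 0, 0, 0, 0]]]' | python3 -m crank
```

```text
clock: 31.8
position: [0.4861, 0.0647, 0.1016]
eef_rot: [-3.139, -0.004, 0.0]
wrist_force: [0.2, -0.3, 0.3]
gripper_width: -0.002
grip_force: 0.0
clock: 32.05
position: [0.4853, 0.0645, 0.0925]
eef_rot: [-3.139, -0.002, -0.0]
wrist_force: [-0.7, -0.8, 0.5]
gripper_width: -0.002
grip_force: 0.0
clock: 32.3
position: [0.485, 0.0644, 0.0841]
eef_rot: [-3.14, -0.001, -0.0]
wrist_force: [-0.5, 1.1, -0.2]
gripper_width: -0.001
grip_force: 0.0
clock: 32.55
position: [0.485, 0.0644, 0.076]
eef_rot: [-3.14, -0.001, -0.0]
wrist_force: [-0.2, 0.4, -0.7]
gripper_width: -0.002
grip_force: 0.0
```

```bash
for i in 1; do :; done; echo '[[[0, 0, 0.005, 0, 0, 0], [0, 0, 0, 0, 0, 0]]]' | python3 -m crank; echo '[[[0, 0, 0.005, 0, 0, 0], [0, 0, 0, 0, 0, 0]]]' | python3 -m crank; echo '[[[0, 0, 0.005, 0, 0, 0], [0, 0, 0, 0, 0, 0]]]' | python3 -m crank; echo '[[[0, 0, 0.005, 0, 0, 0], [0, 0, 0, 0, 0, 0]]]' | python3 -m crank; echo '[[[0, 0, 0.004, 0, 0, 0], [0, 0, 0, 0, 0, 0]]]' | python3 -m crank
```

```text
clock: 32.8
position: [0.4853, 0.0645, 0.0714]
eef_rot: [-3.14, -0.002, -0.0]
wrist_force: [-0.1, 0.9, 0.3]
gripper_width: 0.0
grip_force: 0.0
clock: 33.05
position: [0.4853, 0.0645, 0.0663]
eef_rot: [-3.14, -0.002, -0.0]
wrist_force: [-0.2, 0.9, -0.4]
gripper_width: 0.001
grip_force: 0.0
clock: 33.3
position: [0.4853, 0.0645, 0.0613]
eef_rot: [-3.14, -0.002, -0.0]
wrist_force: [-0.4, -0.3, -0.4]
gripper_width: -0.002
grip_force: 0.0
clock: 33.55
position: [0.4853, 0.0645, 0.0563]
eef_rot: [-3.14, -0.002, -0.0]
wrist_force: [-0.3, 0.5, -0.6]
gripper_width: 0.005
grip_force: 0.0
clock: 33.8
position: [0.4854, 0.0645, 0.0524]
eef_rot: [-3.14, -0.002, -0.0]
wrist_force: [-0.6, 0.4, -0.9]
gripper_width: 0.0
grip_force: 0.0
```

```bash
echo '[[[0, 0, 0.003, 0, 0, 0], [0, 0, 0, 0, 0, 0]]]' | python3 -m crank; echo '[[[0, 0, 0.003, 0, 0, 0], [0, 0, 0, 0, 0, 0]]]' | python3 -m crank; echo '[[[0, 0, 0.002, 0, 0, 0], [0, 0, 0, 0, 0, 0]]]' | python3 -m crank; echo '[[[0, 0, 0.002, 0, 0, 0], [0, 0, 0, 0, 0, 0]]]' | python3 -m crank
```

```text
clock: 34.05
position: [0.4855, 0.0646, 0.0495]
eef_rot: [-3.14, -0.002, -0.0]
wrist_force: [-0.0, -0.1, -0.5]
gripper_width: 0.001
grip_force: 0.0
clock: 34.3
position: [0.4855, 0.0646, 0.0465]
eef_rot: [-3.14, -0.002, -0.0]
wrist_force: [-0.4, 0.4, -0.0]
gripper_width: -0.003
grip_force: 0.0
clock: 34.55
position: [0.4859, 0.0647, 0.045]
eef_rot: [-3.139, -0.003, -0.0]
wrist_force: [-1.3, 0.1, 2.5]
gripper_width: -0.003
grip_force: 1.5
clock: 34.8
position: [0.4859, 0.0647, 0.043]
eef_rot: [-3.139, -0.003, -0.0]
wrist_force: [-1.5, -0.8, 4.9]
gripper_width: 0.0
grip_force: 2.2
```

Contact at about TCP 0.0455, and the spring force is rising, so level should be near 0.0375.

```bash
echo '[[[0, 0, 0.002, 0, 0, 0], [0, 0, 0, 0, 0, 0]]]' | python3 -m crank; echo '[[[0, 0, 0.002, 0, 0, 0], [0, 0, 0, 0, 0, 0]]]' | python3 -m crank; echo '[[[0, 0, 0.0015, 0, 0, 0], [0, 0, 0, 0, 0, 0]]]' | python3 -m crank; echo '[[[0, 0, 0.001, 0, 0, 0], [0, 0, 0, 0, 0, 0]]]' | python3 -m crank
```

```text
clock: 35.05
position: [0.4859, 0.0647, 0.041]
eef_rot: [-3.139, -0.003, -0.0]
wrist_force: [-1.6, -0.5, 5.2]
gripper_width: 0.002
grip_force: 2.8
clock: 35.3
position: [0.4859, 0.0647, 0.0391]
eef_rot: [-3.139, -0.003, -0.0]
wrist_force: [-1.8, 0.5, 7.3]
gripper_width: 0.002
grip_force: 3.3
clock: 35.55
position: [0.4859, 0.0646, 0.0377]
eef_rot: [-3.139, -0.003, -0.0]
wrist_force: [-2.2, 1.1, 7.1]
gripper_width: -0.001
grip_force: 3.7
clock: 35.8
position: [0.4859, 0.0647, 0.0373]
eef_rot: [-3.139, -0.004, 0.0]
wrist_force: [-3.5, -0.5, 11.2]
gripper_width: 0.0
grip_force: 6.0
```

```bash
echo '[[[0, 0, 0.0005, 0, 0, 0], [0, 0, 0, 0, 0, 0], [0, 0, 0, 0, 0, 0], [0, 0, 0, 0, 0, 0]]]' | python3 -m crank
python3 - <<'E'
from h import *
b=snap('side','side9');jm=b['img'].astype(int)
for uu in(280,290,300): print(uu,[(r,int(jm[r,uu].max())) for r in range(172,200)])
E
```

```text
clock: 36.3
position: [0.486, 0.0646, 0.0373]
eef_rot: [-3.14, -0.004, 0.0]
wrist_force: [-6.3, 0.9, 15.9]
gripper_width: 0.002
grip_force: 7.9
280 [(172, 92), (173, 91), (174, 93), (175, 100), (176, 109), (177, 91), (178, 58), (179, 56), (180, 54), (181, 57), (182, 57), (183, 56), (184, 56), (185, 57), (186, 54), (187, 56), (188, 56), (189, 57), (190, 54), (191, 57), (192, 52), (193, 46), (194, 146), (195, 195), (196, 188), (197, 186), (198, 188), (199, 190)]
290 [(172, 63), (173, 106), (174, 124), (175, 124), (176, 123), (177, 123), (178, 122), (179, 122), (180, 124), (181, 124), (182, 103), (183, 104), (184, 110), (185, 73), (186, 48), (187, 31), (188, 25), (189, 25), (190, 22), (191, 11), (192, 15), (193, 21), (194, 9), (195, 15), (196, 18), (197, 18), (198, 18), (199, 18)]
300 [(172, 168), (173, 167), (174, 168), (175, 129), (176, 62), (177, 59), (178, 49), (179, 44), (180, 42), (181, 44), (182, 42), (183, 41), (184, 44), (185, 46), (186, 44), (187, 43), (188, 47), (189, 45), (190, 44), (191, 47), (192, 43), (193, 42), (194, 103), (195, 133), (196, 130), (197, 133), (198, 129), (199, 132)]
```

The spacer's top edge hasn't moved (row 177). The tile edge has dropped about 3 px, which matches 8 mm, and the push is about 16 N against the stop. I'm handing in.

```bash
python3 -c "
from bench import robot
print(robot.sign_off())"
```

```text
the job is handed in; nothing more can be done
None
```

I handed in at about 36 s with the spacer standing let go in the wide joint, down on its floor, and the fingertips holding the middle tile level at about 16 N; the spacer slipped and fell once on the way but was stood up again, and the bystanders were not touched as far as I could see.

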